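# Stand the window carton in the spring-pusher display tray

### The job

Take the flat window carton that leans in the slanted rack and stand it upright on its short thin edge in the display tray, midway along it, between the spring pusher and the low front lip, with its window facing the lip. The pusher has to be forced back to make room, and the tray floor may be set high or low, so feel for it: do not drop the carton in, but while you still hold it press it down lightly until you feel it bear firmly on the tray floor - card crushes, so not hard - and then let go, so that the pusher holds it against the lip. Do not knock the other wares about.

Things in the scene. Friction and masses are not known exactly. Their poses are not given: they have to be found in the camera images.
- carton_mid (a point): centre of the flat kraft carton, rigid, 120 wide (own x) x 32 thick (own y) x 160 tall (own z) mm, 0.10-0.18 kg. Own -y: face with the pale window; +y: plain back; -z: the 120 x 32 edge it must stand on. It starts leaning in the rack, window face upward, own z 0.65 rad (37 deg) from vertical towards the rack's +y. Its upper 80 mm is free on both faces, to be pinched across the 32 mm in line with its own z.
- carton_window (a point): middle of the carton's window face (16 mm from the carton's centre along its own -y); same axes as the carton
- carton_foot (a point): middle of the carton's foot edge (80 mm from the carton's centre along its own -z); same axes as the carton
- carton: the same carton as a whole; origin at the middle of its foot edge, axes as above
- rack: fixed dark steel slanted rack, base 150 x 140 mm, 90 mm tall without the carton. Origin on the counter. The carton's foot middle starts about 30 mm above the origin; ledge and back plate lean as the carton does (top towards the rack's +y); the back plate covers only the carton's lower 80 mm.
- tray: fixed grey tray, 170 mm along its x, y from -6 (lip) to +160 mm (50 mm tall end stop). Origin on the counter under the middle of the lip's inner face. Lip at y -6 to 0 mm, its top 45 mm above the origin. Open at both x ends. The carton's width goes along the tray's x, its centre within 20 mm of x = 0, its window towards the tray's -y (the lip).
- floor_unit: the tray's height-adjustable floor. Its origin is the tray's origin and does not show the height: the level floor plate (168 x 149 mm) has been set, stiffly, with its top anywhere from 8 to 30 mm above the counter, and must be felt for. The carton must bear on it with more than its weight (3 N or more, never over 40 N) before letting go; rubbing on the pusher (up to 4 N) also resists lowering.
- pusher (a joint): slide of the tray's black spring pusher along the tray's +y, m: 0 at rest (its face then only 12 mm behind the lip's inner face), at most 0.060. Spring force about 2.1 N at 0 and 60 N/m more as it is pushed back (3.8 N at 0.028). With the 32 mm carton standing against the lip it reads 0.020.
- pusher_face (a point): middle of the top edge of the pusher's face, 115 mm above the counter; the face is upright, flat, 110 mm wide, reaches down to 35 mm above the counter and looks to the tray's -y; the plate is 6 mm thick. Moves with the pusher.
- cups: bystander: stack of upturned white paper cups, 80 mm diameter, 100 mm tall; origin under its centre
- tub: bystander: round kraft tub with white lid, 90 mm diameter, 62 mm tall; origin under its centre
- lunchbox: bystander: closed kraft lunch box lying flat, 120 x 90 x 45 mm tall; origin under its centre

How it is judged:
On the way, in this order (a step that is already met when the one before it is completed fails the run):
1. the carton is lifted out of the rack (distance of carton_mid from where it was at the start of the episode above 0.08 m and contact force between carton and rack below 0.05 N), for 0.1 s.
2. the carton stands upright behind the lip and, still held by the fingers, is pressed firmly onto the tray floor (z of carton_foot in the frame of tray below 0.033 m and angle between carton_mid's own z axis and vertical below 0.08 rad and x of carton_mid in the frame of tray between -0.02 and 0.02 m and y of carton_window in the frame of tray above -0.003 m and contact force between the fingers and carton above 1 N and contact force between carton and floor_unit above 3 N), for 0.1 s.
At the end, for the whole second after the job is handed in: Carton stands on the tray floor (foot under 33 mm above the counter), upright within 0.08 rad, within 20 mm of mid-length, window face -3 to +6 mm from the lip's inner face, pusher pressing its back (reading 0.015 to 0.026); released, at rest (z of carton_foot in the frame of tray below 0.033 m and angle between carton_mid's own z axis and vertical below 0.08 rad and x of carton_mid in the frame of tray between -0.02 and 0.02 m and y of carton_window in the frame of tray between -0.003 and 0.006 m and value of joint pusher between 0.015 and 0.026 m and contact force between the fingers and carton below 0.3 N and linear speed of carton below 0.02 m/s and angular speed of carton below 0.2 rad/s); the robot touches nothing.
It fails at once if the carton is pressed onto the tray floor with more than 40 N (contact force between carton and floor_unit above 40 N).
It fails at once if a bystander is moved by more than 20 mm (distance of any of cups, tub, lunchbox from where it was at the start of the episode above 0.02 m).
It also fails if it takes over 46 s, if anything falls off the work surface, if the arm or the gripper's body presses on something with over 40 N, if the wrist force passes 120 N, or if a joint passes its speed limit or range.

### The arm

A 6-joint arm with a two-finger parallel gripper is mounted at the origin on the work surface. World frame = base frame: x ahead of the robot, y to its left, z up, the work surface at z = 0. Lengths are in m, angles in rad, forces in N, time in s.
With the tool pointing down it reaches from about 0.3 to 0.875 m from the base axis. Payload 4.2 kg.
Tool frame: the origin (TCP) lies midway between the tips of the shut fingers; the grasp point (between the pads) lies 19 mm behind it; z points along the fingers, y is the direction in which the jaws open and shut (so a half turn about z gives the same grasp; the last joint's range is limited). The gripper opens to 85 mm and grips with 20 to 120 N. Pads are 22 mm wide; open, the fingers measure 114 mm over their backs; the gripper's body (76 mm by 85 mm) begins 54 mm behind the grasp point. The pads swing forward as they close: fully open they stand 13 mm farther back than shut.
Start: joints at [1.156, 0.32, 1.565, -0, 1.257, -0.02], TCP at [0.221, 0.531, 0.231] pointing down, gripper open.
Joint ranges: [-3.11, 3.11], [-0.84, 2.01], [0.21, 2.61], [-1.34, 4.49], [0.05, 2.63], [-2.56, 2.56]. Speed limits (rad/s): [2.57, 2.57, 3.14, 3.14, 3.14, 3.14].

### API

Orientations are given as a unit quaternion [w, x, y, z].
In Python, from workcell import r, camera, finish_job, recognise, mark_of gives the robot as it stands.
- The arm moves only by the tool drive_tool, never from a script. Its argument "motion" is a list of rows, each an object with "dp": the shift along the tool's x, y, z in m, a list of three; "rot": the turn, a rotation vector about the tool's x, y, z in degrees, a list of three; "fingers": the finger opening in m, from 0 to 0.0854. In form: [{"dp": [x, y, z], "rot": [ax, ay, az], "fingers": fingers}, ...]. A call has 1 to 12 rows; each row shifts and turns the commanded pose from where the row before left it, along the tool's axes as they then stand; what a row does not reach is not made up. A row lasts 1/12 s, in which the tool goes at most 41.7 mm and 7.16 degrees, less where a joint would pass 70% of its speed; a pose out of reach is approached as far as the arm can. A call with a gripper value outside its range is refused whole. The fingers move at their own pace and stop on an object; the grip force is fixed at half the most. Time passes only in rows, so rows that do not move let the fingers close. It gives the time, the measured TCP pose, the force and the opening at its end, in the units of the state.
- r.get_obs(): the state, without advancing time (a new reading comes with each control period).
- camera(name): name is "side" or "top" or "wrist"; returns a dict with "pixels" (480x640x3 uint8, blue, green, red), "z_map" (480x640 float32, m along the optical axis (not along the pixel's ray), 0 where there is no reading), "intrinsics" (3x3 intrinsics, pixels), "pose" (4x4, takes a point from camera to world coordinates); the wrist camera has in their place "T_tool_cam" (4x4, takes a point from camera to tool coordinates, whose origin is the TCP and whose axes are the flange's). Camera axes: x right, y down, z forward; pixel columns grow to the right and rows downward; lengths in m; the calibration is good to about 2 mm. A picture is of the moment at which its call begins: read the wrist's pose just before it.
- finish_job(): hands the job in, once; it reports no verdict.
Trained networks look in a picture, given as the dict that the camera call returned (one of the last four; its "shot" number tells which), for a name from the list of things; names that differ only in an ending like _2 or _b are one class to them, and where a whole thing is asked for, a point or a joint stands for the part that bears it (a point fixed in the world has none). Each returns a list of dicts, best first, with "confidence" (0 to 1); they miss things now and then, are a little off and sometimes report something else, mostly with a low value. They report only what shows in the picture. A call takes as long as a camera call.
- recognise(picture, query): "rect" ([left, top, right, bottom] as shares, 0 to 1, of the picture: columns of its width, rows of its height, round what is visible of it).
- mark_of(picture, query): "location" ([column, row] as shares, 0 to 1, of the picture: columns of its width, rows of its height: a listed point, or the origin of a listed thing).
The state is a dict: "time_s": time; "qpos": joint angles; "dq": joint speeds; "effort": joint torques, N m; "position": TCP position; "tcp_rot": TCP orientation; "contact_force": force on the tool from outside, world axes, zero at the start; "ft_torque": the same for the moment, N m; "grip_width": finger opening in m.
Only numpy, scipy, OpenCV 4.12 (cv2) and the standard library are available. Lean on these libraries where they do the work, as an engineer would, in place of code of your own. Each camera call takes 0.05 s, during which the arm holds its last target.

## Working session

There is one attempt and no reset: what is moved stays moved. The work goes in short steps, Python scripts to look and compute and a tool call to move; the robot and the scene stay as the last step left them, time stands still between calls to the robot, and variables do not carry over. Pictures are saved under pics/ and viewed, and the job is handed in when it is done.

Besides the shell and the picture viewer there is one more tool, called after "Call:" as name(argument=value, ...), one argument or row to a line, values as JSON. drive_tool: Moves the arm, as the interface text tells. Its arguments: {"type":"object","properties":{"motion":{"type":"array","items":{"type":"object","properties":{"dp":{"type":"array","items":{"type":"number"}},"rot":{"type":"array","items":{"type":"number"}},"fingers":{"type":"number"}}}}},"required":["motion"]}

```bash
mkdir -p pics; cat > h.py <<'E'
import numpy as np,cv2
from workcell import r,camera,finish_job,recognise,mark_of
from scipy.spatial.transform import Rotation as R
def pose(c,o=None):
    if 'pose' in c: return np.array(c['pose'])
    T=np.eye(4);q=o['tcp_rot'];T[:3,:3]=R.from_quat([q[1],q[2],q[3],q[0]]).as_matrix();T[:3,3]=o['position'];return T@np.array(c['T_tool_cam'])
def cloud(c,o=None):
    K=np.array(c['intrinsics']);z=c['z_map'];v,u=np.mgrid[:480,:640]
    P=np.stack([(u-K[0,2])/K[0,0]*z,(v-K[1,2])/K[1,1]*z,z],-1);T=pose(c,o)
    W=P@T[:3,:3].T+T[:3,3];W[z==0]=np.nan;return W
E
python3 - <<'E'
from h import *
o=r.get_obs();print({k:np.round(v,3) for k,v in o.items()})
for n in ['side','top']:
    c=camera(n);cv2.imwrite(f'pics/{n}0.png',c['pixels']);W=cloud(c);np.savez(f'{n}0.npz',W=W,p=c['pixels'])
    print(n,np.round(c['pose'],3).tolist())
    for q in ['carton_mid','carton_window','carton_foot','carton','rack','tray','pusher_face','cups','tub','lunchbox']:
        for f in (recognise,mark_of):
            l=f(c,q)
            for d in l[:1]:
                if 'rect' in d: print(q,'rect',np.round(np.array(d['rect'])*[640,480,640,480]),round(d['confidence'],2))
                else:
                    u,v=np.array(d['location'])*[640,480];print(q,'pt',round(u),round(v),round(d['confidence'],2),np.round(W[min(int(v),479),min(int(u),639)],3))
E
```

```text
{'time_s': np.float64(0.0), 'qpos': array([ 1.156,  0.32 ,  1.566,  0.   ,  1.257, -0.02 ]), 'dq': array([-0.001,  0.   , -0.002, -0.001, -0.   , -0.002]), 'effort': array([ 4.0000e-03, -4.1552e+01, -2.3417e+01,  0.0000e+00,  8.0000e-03,
       -0.0000e+00]), 'position': array([0.221, 0.53 , 0.23 ]), 'tcp_rot': array([-0.   ,  0.196,  0.981, -0.001]), 'contact_force': array([ 0.581, -0.839, -0.317]), 'ft_torque': array([-0.033, -0.05 , -0.008]), 'grip_width': np.float64(0.085)}
side [[0.935, -0.214, 0.281, 0.253], [-0.353, -0.612, 0.708, -0.762], [0.021, -0.761, -0.648, 0.803], [0.0, 0.0, 0.0, 1.0]]
carton_mid rect [215.  97. 292. 192.] 0.68
carton_mid pt 258 142 0.67 [0.508 0.304 0.108]
carton_window rect [216.  97. 295. 189.] 0.59
carton_window pt 261 141 0.81 [0.515 0.307 0.105]
carton_foot rect [216.  97. 297. 188.] 0.7
carton_foot pt 273 176 0.74 [0.522 0.261 0.048]
carton rect [213.  99. 297. 192.] 0.8
carton pt 273 179 0.78 [0.519 0.248 0.05 ]
rack rect [220. 156. 312. 218.] 0.64
rack pt 270 191 0.89 [0.516 0.261 0.007]
tray rect [314. 324. 439. 437.] 0.68
tray pt 377 430 0.6 
[... 624 characters left out ...]
 pt 138 259 0.8 [0.51  0.309 0.109]
carton_foot rect [ 78. 225. 185. 300.] 0.7
carton_foot pt 169 258 0.89 [0.522 0.269 0.052]
carton rect [ 79. 226. 182. 305.] 0.91
carton pt 170 258 0.95 [0.522 0.269 0.052]
rack rect [135. 215. 214. 319.] 0.85
rack pt 173 262 0.9 [0.515 0.264 0.049]
tray rect [396. 201. 510. 317.] 0.91
tray pt 489 276 0.71 [ 0.48  -0.304  0.085]
pusher_face rect [423. 230. 506. 295.] 0.92
pusher_face pt 502 259 0.61 [ 0.507 -0.319  0.114]
cups rect [287. 133. 325. 183.] 0.9
cups pt 309 164 0.67 [0.69  0.013 0.081]
tub rect [279. 302. 330. 350.] 0.73
tub pt 306 330 0.94 [0.39  0.017 0.061]
lunchbox rect [288. 209. 335. 275.] 0.95
lunchbox pt 314 242 0.85 [0.552 0.005 0.044]
```

View pics/side0.png

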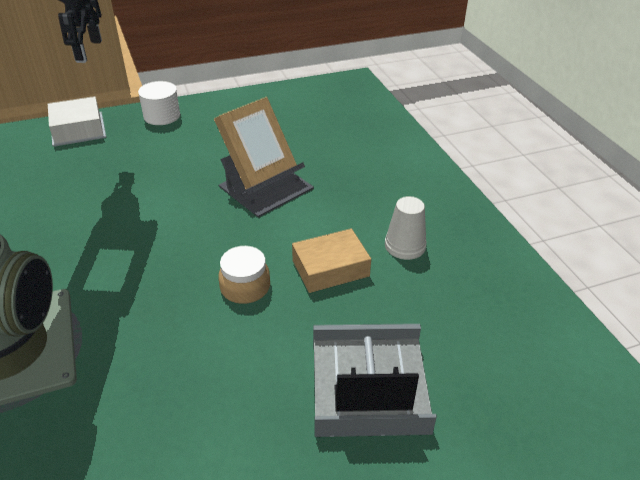

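View pics/top0.png

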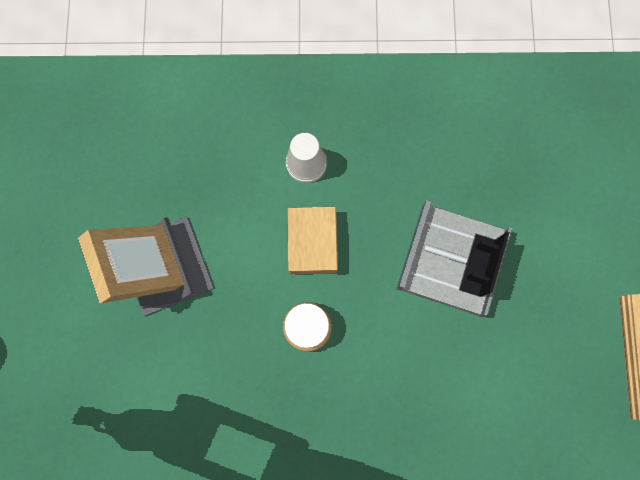

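The side and top views show the carton leaning in the rack at the left (top 131,262), window up and towards world -y. The tray is at the right (top 455,260), with its lip also on the -y side. Cups, box and tub stand between them. Next I fit planes.

```bash
cat > fit.py <<'E'
from h import *
def plane(P,th=0.003,n=600,seed=0):
    g=np.random.default_rng(seed);b=None
    for _ in range(n):
        a=P[g.choice(len(P),3,replace=False)];nn=np.cross(a[1]-a[0],a[2]-a[0]);l=np.linalg.norm(nn)
        if l<1e-7: continue
        nn/=l;m=abs((P-a[0])@nn)<th
        if b is None or m.sum()>b.sum(): b=m
    c=P[b].mean(0);nn=np.linalg.svd(P[b]-c,full_matrices=False)[2][2];return c,nn*(np.sign(nn[2]) or 1),b
E
python3 - <<'E'
from fit import *
for n in ['side','top']:
    d=np.load(f'{n}0.npz');W=d['W'];p=d['p'].astype(int)
    hsv=cv2.cvtColor(d['p'],cv2.COLOR_BGR2HSV)
    m=(abs(W[...,0]-.51)<.13)&(abs(W[...,1]-.31)<.13)&(W[...,2]>.035)
    m&=(p.max(-1)>70)
    P=W[m];c,nn,b=plane(P)
    Q=P[b];print(n,len(P),len(Q),'c',c,'n',nn,'tilt',np.arccos(nn[2]),'yaw -n',np.degrees(np.arctan2(nn[1],nn[0])))
    # in-plane coords
    a=np.array([0,0,1.])-nn[2]*nn;a/=np.linalg.norm(a)  # up along carton z
    x=np.cross(-nn,a) # own y=-n ; x = y×z
    uv=np.c_[(Q-c)@x,(Q-c)@a].astype(np.float32)
    rect=cv2.minAreaRect(uv);print('rect',rect)
    print('ext',np.percentile(uv,[.5,99.5],axis=0))
    # window points
    h=hsv[m][b];w=h[:,1]<60;print('window pts',w.sum());
    if w.sum()>20: print(Q[w].mean(0),cv2.minAreaRect(uv[w]))
    ctr=c+x*rect[0][0]+a*rect[0][1];print('face centre',ctr,'carton axes x',x,'z',a)
    print('mid',ctr-nn*.016,'foot',ctr-nn*.016-.08*a)
    # tray: wall tops, pusher
    mt=(abs(W[...,0]-.5)<.14)&(W[...,1]<-.1)&(W[...,1]>-.42)&(W[...,2]>.003)
    T=W[mt];print('tray z hist',np.histogram(T[:,2],bins=np.arange(0,.13,.005)))
    for lo,hi in [(.105,.125),(.04,.0485),(.0485,.055)]:
        s=T[(T[:,2]>lo)&(T[:,2]<hi)]
        if len(s)>10: print(lo,hi,len(s),s.mean(0),cv2.minAreaRect(s[:,:2].astype(np.float32)))
E
```

```text
side 4436 3149 c [0.50807157 0.30544224 0.10649708] n [ 0.2926304  -0.73776171  0.60833799] tilt 0.9168314866141414 yaw -n -68.36443469243157
rect ((0.0012959949672222137, -0.00033279508352279663), (0.12420514971017838, 0.15556707978248596), 0.2210548222064972)
ext [[-0.05793168 -0.07714622]
 [ 0.06149344  0.07676699]]
window pts 1445
[0.51050741 0.30719557 0.10782857] ((-0.0031091757118701935, -0.010664008557796478), (0.10407215356826782, 0.134919673204422), 0.01646522432565689)
face centre [0.5093509  0.30573189 0.10623295] carton axes x [0.9295478  0.36870162 0.        ] z [-0.2242952   0.56547924  0.79367808]
mid [0.50466882 0.31753608 0.09649954] foot [0.52261243 0.27229774 0.0330053 ]
tray z hist (array([1673,  293,  226,  227, 1199, 4466,  454,  538,  762, 1109,  641,
        163,  157,  164,  168,  171,  180,  201,  216,  174,  164,  190,
        226,  269,    0]), array([0.   , 0.005, 0.01 , 0.015, 0.02 , 0.025, 0.03 , 0.035, 0.04 ,
       0.045, 0.05 , 0.055, 0.06 , 0.065, 0.07 , 0.075, 0.08 , 0.085,
       0.09 , 0.095, 0.1  , 0.105, 0.11 , 0.115, 0.12 , 0.125]))
0.105 0.1
[... 1347 characters left out ...]
,    1]), array([0.   , 0.005, 0.01 , 0.015, 0.02 , 0.025, 0.03 , 0.035, 0.04 ,
       0.045, 0.05 , 0.055, 0.06 , 0.065, 0.07 , 0.075, 0.08 , 0.085,
       0.09 , 0.095, 0.1  , 0.105, 0.11 , 0.115, 0.12 , 0.125]))
0.105 0.125 295 [ 0.50008446 -0.31332717  0.11394086] ((0.5007146596908569, -0.3141285479068756), (0.007241491228342056, 0.10883376747369766), 71.56832122802734)
0.04 0.0485 1243 [ 0.51046318 -0.27690736  0.04368044] ((0.5216259360313416, -0.25629740953445435), (0.16706347465515137, 0.1705232411623001), 71.35515594482422)
0.0485 0.055 549 [ 0.53525575 -0.20621363  0.0509624 ] ((0.5212258696556091, -0.2548009157180786), (0.16425950825214386, 0.16931016743183136), 71.20098876953125)
```

```bash
cat > go.py <<'E'
from h import *
zc=np.array([-.2225,.565,.795]);zc/=np.linalg.norm(zc)
xc=np.array([.9305,.3663,0]);xc/=np.linalg.norm(xc);yc=np.cross(zc,xc)
MID=np.array([.504,.3175,.096])
RG=np.c_[-xc,yc,-zc]
ty=np.array([np.cos(np.radians(71.4)),np.sin(np.radians(71.4)),0]);tx=np.array([ty[1],-ty[0],0]);TO=np.array([.4965,-.331,0])
RT=np.c_[-tx,ty,[0,0,-1]]
def cur():
    o=r.get_obs();q=o['tcp_rot'];return np.array(o['position']),R.from_quat([q[1],q[2],q[3],q[0]]).as_matrix(),o
def to(p,Rm):
    c,Rc,o=cur();rv=np.degrees(R.from_matrix(Rc.T@Rm).as_rotvec())
    print('rot(first)',np.round(rv,2),np.linalg.norm(rv).round(1),'dp after rot',np.round(Rm.T@(p-c),4),'dp now-axes',np.round(Rc.T@(p-c),4),'| pos',np.round(c,4),'F',np.round(o['contact_force'],2),'w',round(float(o['grip_width']),4),'t',round(float(o['time_s']),2),'q',np.round(o['qpos'],2))
E
python3 -c "
from go import *
print(MID,RG)
to(MID+.15*zc,RG)"
```

```text
[0.504  0.3175 0.096 ] [[-0.93049724 -0.29109758  0.22241591]
 [-0.36629891  0.73946575 -0.56478648]
 [-0.         -0.60700297 -0.79469956]]
rot(first) [ 35.49 -14.38 -42.5 ] 57.2 dp after rot [-0.185  -0.1579  0.1409] dp now-axes [-0.2797 -0.0227  0.0161] | pos [0.2212 0.5308 0.2313] F [ 0.48 -0.19  0.28] w 0.0853 t 2.1 q [ 1.16  0.32  1.56  0.    1.26 -0.02]
```

Call:
drive_tool(
  motion=[
    {"dp": [0, 0, 0], "rot": [3.55, -1.44, -4.25], "fingers": 0.08},
    {"dp": [0, 0, 0], "rot": [3.55, -1.44, -4.25], "fingers": 0.08},
    {"dp": [0, 0, 0], "rot": [3.55, -1.44, -4.25], "fingers": 0.08},
    {"dp": [0, 0, 0], "rot": [3.55, -1.44, -4.25], "fingers": 0.08},
    {"dp": [0, 0, 0], "rot": [3.55, -1.44, -4.25], "fingers": 0.08},
    {"dp": [0, 0, 0], "rot": [3.55, -1.44, -4.25], "fingers": 0.08},
    {"dp": [0, 0, 0], "rot": [3.55, -1.44, -4.25], "fingers": 0.08},
    {"dp": [0, 0, 0], "rot": [3.55, -1.44, -4.25], "fingers": 0.08},
    {"dp": [0, 0, 0], "rot": [3.55, -1.44, -4.25], "fingers": 0.08},
    {"dp": [0, 0, 0], "rot": [3.55, -1.44, -4.25], "fingers": 0.08},
  ],
)

```text
time_s: 2.93
position: [0.2213, 0.5312, 0.2312]
tcp_rot: [0.06, -0.178, 0.93, -0.316]
contact_force: [0.1, 0.7, 0.4]
grip_width: 0.0801
```

Call:
drive_tool(
  motion=[
    {"dp": [-0.02, -0.017, 0.015], "rot": [0, 0, 0], "fingers": 0.08},
    {"dp": [-0.02, -0.017, 0.015], "rot": [0, 0, 0], "fingers": 0.08},
    {"dp": [-0.02, -0.017, 0.015], "rot": [0, 0, 0], "fingers": 0.08},
    {"dp": [-0.02, -0.017, 0.015], "rot": [0, 0, 0], "fingers": 0.08},
    {"dp": [-0.02, -0.017, 0.015], "rot": [0, 0, 0], "fingers": 0.08},
    {"dp": [-0.02, -0.017, 0.015], "rot": [0, 0, 0], "fingers": 0.08},
    {"dp": [-0.02, -0.017, 0.015], "rot": [0, 0, 0], "fingers": 0.08},
    {"dp": [-0.02, -0.017, 0.015], "rot": [0, 0, 0], "fingers": 0.08},
    {"dp": [0, 0, 0], "rot": [0, 0, 0], "fingers": 0.08},
  ],
)

```text
time_s: 3.68
position: [0.4403, 0.4182, 0.2186]
tcp_rot: [0.06, -0.174, 0.931, -0.316]
contact_force: [-0.2, 0.6, 0.1]
grip_width: 0.0802
```

```bash
python3 -c "
from go import *
to(MID+.15*zc,RG)"
```

```text
rot(first) [-0.12 -0.07 -0.26] 0.3 dp after rot [-0.0224 -0.0186  0.0184] dp now-axes [-0.0225 -0.0185  0.0184] | pos [0.4403 0.4182 0.2186] F [-0.16  0.56  0.14] w 0.0802 t 3.68 q [ 1.    0.57  1.35 -0.52  1.63 -0.86]
```

Call:
drive_tool(
  motion=[
    {"dp": [-0.0225, -0.0185, 0.0184], "rot": [0, 0, 0], "fingers": 0.08},
    {"dp": [0, 0, 0], "rot": [0, 0, 0], "fingers": 0.08},
  ],
)

```text
time_s: 3.85
position: [0.4699, 0.403, 0.215]
tcp_rot: [0.06, -0.175, 0.931, -0.316]
contact_force: [-0.4, -0.7, -1.1]
grip_width: 0.0799
```

```bash
python3 - <<'E'
from go import *
to(MID+.15*zc,RG)
p,Rc,o=cur();c=camera('wrist');cv2.imwrite('pics/w1.png',c['pixels']);W=cloud(c,o)
C=(W-p)@Rc # tool frame
cs=camera('side');cv2.imwrite('pics/s1.png',cs['pixels'])
z=C[...,2]
m=np.isfinite(z)&(abs(C[...,0])<.1)&(abs(C[...,1])<.08)&(z>.03)&(z<.16)
print(m.sum())
L=(W-MID)@np.c_[xc,yc,zc]  # carton frame
for lo,hi in [(.065,.09)]:
    k=m&(L[...,2]>lo)&(L[...,2]<hi);print(k.sum(),np.nanpercentile(L[k],[2,10,50,90,98],axis=0).round(4))
for y0 in np.arange(-.03,.03,.004):
    k=m&(abs(L[...,1]-y0)<.002)&(L[...,2]>.04);print(round(y0,3),k.sum(),np.percentile(L[k][:,2],[50,95]).round(4) if k.sum() else '',np.percentile(L[k][:,0],[1,99]).round(4) if k.sum() else '')
E
```

```text
rot(first) [-0.13 -0.03 -0.18] 0.2 dp after rot [-0.0004 -0.0009  0.0004] dp now-axes [-0.0004 -0.0009  0.0004] | pos [0.4699 0.403  0.215 ] F [-0.39 -0.73 -1.1 ] w 0.0799 t 3.85 q [ 0.95  0.58  1.34 -0.53  1.61 -0.9 ]
13853
12521 [[-0.0571 -0.0146  0.0775]
 [-0.0494 -0.0121  0.0783]
 [-0.0062  0.0008  0.0792]
 [ 0.0467  0.0133  0.08  ]
 [ 0.0588  0.0159  0.0804]]
-0.03 0  
-0.026 0  
-0.022 0  
-0.018 0  
-0.014 1296 [0.079  0.0801] [-0.0574  0.0602]
-0.01 1616 [0.0792 0.0802] [-0.0575  0.0602]
-0.006 1618 [0.0791 0.0802] [-0.0575  0.0602]
-0.002 1640 [0.0792 0.0803] [-0.0575  0.0606]
0.002 1548 [0.0791 0.0802] [-0.0575  0.0605]
0.006 1659 [0.0792 0.0802] [-0.0576  0.0602]
0.01 1625 [0.0792 0.0802] [-0.0576  0.0602]
0.014 1618 [0.0791 0.0802] [-0.0576  0.0604]
0.018 189 [0.0786 0.0798] [-0.0556  0.0594]
0.022 0  
0.026 0
```

View pics/w1.png

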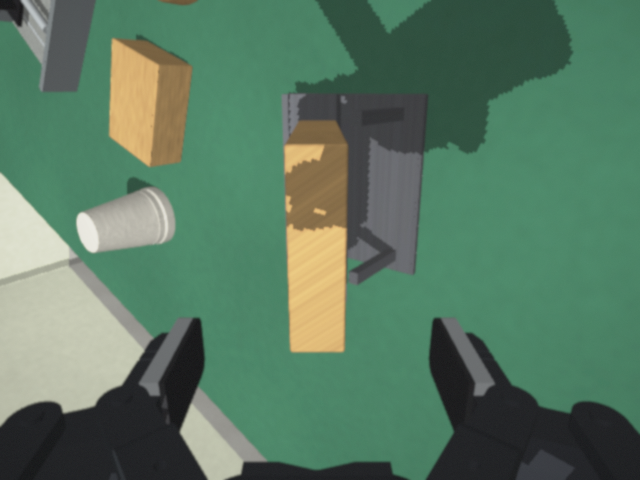

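View pics/s1.png

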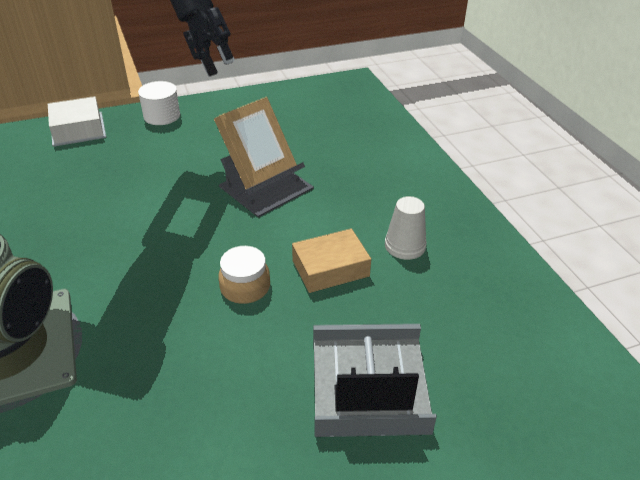

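The wrist view shows the carton's top edge centred between the fingers (285–348, 140–350). It agrees with my model to about 1 mm, so I advance and grip.

Call:
drive_tool(
  motion=[
    {"dp": [-0.002, 0, 0.02], "rot": [0, 0, 0], "fingers": 0.08},
    {"dp": [0, 0, 0.02], "rot": [0, 0, 0], "fingers": 0.08},
    {"dp": [0, 0, 0.02], "rot": [0, 0, 0], "fingers": 0.08},
    {"dp": [0, 0, 0.02], "rot": [0, 0, 0], "fingers": 0.08},
    {"dp": [0, 0, 0.02], "rot": [0, 0, 0], "fingers": 0.08},
    {"dp": [0, 0, 0.015], "rot": [0, 0, 0], "fingers": 0.08},
    {"dp": [0, 0, 0.007], "rot": [0, 0, 0], "fingers": 0.08},
    {"dp": [0, 0, 0], "rot": [0, 0, 0], "fingers": 0.08},
  ],
)

```text
time_s: 4.62
position: [0.4948, 0.3366, 0.1173]
tcp_rot: [0.059, -0.177, 0.93, -0.316]
contact_force: [-0.4, -0.1, 0.0]
grip_width: 0.0797
```

Call:
drive_tool(
  motion=[
    {"dp": [0, 0, 0], "rot": [0, 0, 0], "fingers": 0.02},
    {"dp": [0, 0, 0], "rot": [0, 0, 0], "fingers": 0.02},
    {"dp": [0, 0, 0], "rot": [0, 0, 0], "fingers": 0.02},
    {"dp": [0, 0, 0], "rot": [0, 0, 0], "fingers": 0.02},
    {"dp": [0, 0, 0], "rot": [0, 0, 0], "fingers": 0.02},
    {"dp": [0, 0, 0], "rot": [0, 0, 0], "fingers": 0.02},
    {"dp": [0, 0, 0], "rot": [0, 0, 0], "fingers": 0.02},
    {"dp": [0, 0, 0], "rot": [0, 0, 0], "fingers": 0.02},
  ],
)

```text
time_s: 5.28
position: [0.4964, 0.3368, 0.12]
tcp_rot: [0.061, -0.177, 0.93, -0.316]
contact_force: [0.9, -1.1, 5.0]
grip_width: 0.0315
```

```bash
python3 - <<'E'
from go import *
to(MID+.028*zc,RG)
cs=camera('side');cv2.imwrite('pics/s2.png',cv2.resize(cs['pixels'][60:260,150:400],(750,600)))
E
```

```text
rot(first) [-0.13  0.11 -0.04] 0.2 dp after rot [-0.     -0.0019  0.0037] dp now-axes [-0.     -0.0019  0.0037] | pos [0.4964 0.3368 0.12  ] F [ 0.89 -1.09  4.97] w 0.0315 t 5.28 q [ 0.87  0.61  1.56 -0.58  1.36 -0.84]
```

View pics/s2.png

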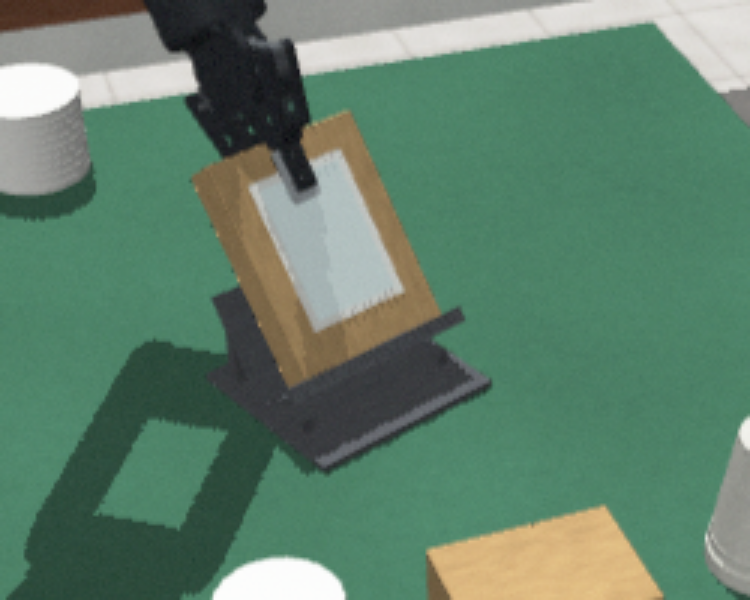

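The view shows the fingers centred on the carton's upper half, and the grip reads 31.5 mm. I lift along the carton's own axis.

Call:
drive_tool(
  motion=[
    {"dp": [0, 0, -0.01], "rot": [0, 0, 0], "fingers": 0.02},
    {"dp": [0, 0, -0.02], "rot": [0, 0, 0], "fingers": 0.02},
    {"dp": [0, 0, -0.02], "rot": [0, 0, 0], "fingers": 0.02},
    {"dp": [0, 0, -0.02], "rot": [0, 0, 0], "fingers": 0.02},
    {"dp": [0, 0, -0.025], "rot": [0, 0, 0], "fingers": 0.02},
    {"dp": [0, 0, -0.025], "rot": [0, 0, 0], "fingers": 0.02},
    {"dp": [0, 0, -0.025], "rot": [0, 0, 0], "fingers": 0.02},
    {"dp": [0, 0, -0.025], "rot": [0, 0, 0], "fingers": 0.02},
    {"dp": [0, 0, -0.02], "rot": [0, 0, 0], "fingers": 0.02},
    {"dp": [0, 0, 0], "rot": [0, 0, 0], "fingers": 0.02},
    {"dp": [0, 0, 0], "rot": [0, 0, 0], "fingers": 0.02},
  ],
)

```text
time_s: 6.25
position: [0.453, 0.4455, 0.2692]
tcp_rot: [0.06, -0.177, 0.931, -0.314]
contact_force: [0.1, 0.2, -2.1]
grip_width: 0.0315
```

```bash
python3 - <<'E'
from go import *
# stage A: above tray front, foot z=0.14 -> TCP z = .14+.1117 ; tray y of carton centre -0.025
to(TO+ty*(-.025)+[0,0,.30],RT)
# floor height estimate
for n in ['side','top']:
    W=np.load(f'{n}0.npz')['W'];T=(W-TO)@np.c_[tx,ty,[0,0,1]]
    k=(abs(T[...,0])<.07)&(T[...,1]>.06)&(T[...,1]<.14)&(T[...,2]<.04)&(T[...,2]>.0);print(n,np.percentile(T[k][:,2],[5,25,50,75,95]).round(4))
E
```

```text
rot(first) [-35.68  13.12  38.7 ] 54.2 dp after rot [-0.2889 -0.7471 -0.0308] dp now-axes [ 0.2611 -0.6215  0.4337] | pos [0.453  0.4455 0.2692] F [ 0.13  0.23 -2.14] w 0.0315 t 6.25 q [ 1.01  0.59  1.19 -0.52  1.76 -0.94]
side [0.024  0.0254 0.0263 0.0272 0.0285]
top [0.022  0.0241 0.0255 0.0269 0.0291]
```

Call:
drive_tool(
  motion=[
    {"dp": [0, 0, -0.003], "rot": [-3.96, 1.46, 4.3], "fingers": 0.02},
    {"dp": [0, 0, -0.003], "rot": [-3.96, 1.46, 4.3], "fingers": 0.02},
    {"dp": [0, 0, -0.003], "rot": [-3.96, 1.46, 4.3], "fingers": 0.02},
    {"dp": [0, 0, -0.003], "rot": [-3.96, 1.46, 4.3], "fingers": 0.02},
    {"dp": [0, 0, -0.003], "rot": [-3.96, 1.46, 4.3], "fingers": 0.02},
    {"dp": [0, 0, -0.003], "rot": [-3.96, 1.46, 4.3], "fingers": 0.02},
    {"dp": [0, 0, -0.003], "rot": [-3.96, 1.46, 4.3], "fingers": 0.02},
    {"dp": [0, 0, -0.003], "rot": [-3.96, 1.46, 4.3], "fingers": 0.02},
    {"dp": [0, 0, -0.003], "rot": [-3.96, 1.46, 4.3], "fingers": 0.02},
    {"dp": [0, 0, 0], "rot": [0, 0, 0], "fingers": 0.02},
  ],
)

```text
time_s: 7.08
position: [0.4513, 0.4501, 0.2939]
tcp_rot: [-0.0, 0.165, 0.986, -0.002]
contact_force: [-1.1, -0.2, -1.3]
grip_width: 0.0313
```

Call:
drive_tool(
  motion=[
    {"dp": [-0.006, -0.015, 0], "rot": [0, 0, 0], "fingers": 0.02},
    {"dp": [-0.011, -0.028, 0], "rot": [0, 0, 0], "fingers": 0.02},
    {"dp": [-0.011, -0.028, 0], "rot": [0, 0, 0], "fingers": 0.02},
    {"dp": [-0.011, -0.028, 0], "rot": [0, 0, 0], "fingers": 0.02},
    {"dp": [-0.011, -0.028, 0], "rot": [0, 0, 0], "fingers": 0.02},
    {"dp": [-0.011, -0.028, 0], "rot": [0, 0, 0], "fingers": 0.02},
    {"dp": [-0.011, -0.028, 0], "rot": [0, 0, 0], "fingers": 0.02},
    {"dp": [-0.011, -0.028, 0], "rot": [0, 0, 0], "fingers": 0.02},
    {"dp": [-0.011, -0.028, 0], "rot": [0, 0, 0], "fingers": 0.02},
    {"dp": [-0.011, -0.028, 0], "rot": [0, 0, 0], "fingers": 0.02},
    {"dp": [-0.011, -0.028, 0], "rot": [0, 0, 0], "fingers": 0.02},
    {"dp": [-0.011, -0.028, 0], "rot": [0, 0, 0], "fingers": 0.02},
  ],
)

```text
time_s: 8.08
position: [0.4668, 0.1052, 0.2937]
tcp_rot: [-0.002, 0.161, 0.987, -0.003]
contact_force: [0.7, 0.4, -1.5]
grip_width: 0.0316
```

```bash
python3 - <<'E'
from go import *
to(TO+ty*(-.03)+[0,0,.30],RT)
E
```

```text
rot(first) [-0.35 -0.12  0.04] 0.4 dp after rot [-0.1672 -0.4339 -0.0063] dp now-axes [-0.1669 -0.4341 -0.004 ] | pos [0.4668 0.1052 0.2937] F [ 0.67  0.39 -1.52] w 0.0316 t 8.08 q [ 0.2   0.13  1.66 -0.    1.36 -1.05]
```

Call:
drive_tool(
  motion=[
    {"dp": [-0.014, -0.035, 0], "rot": [0, 0, 0], "fingers": 0.02},
    {"dp": [-0.014, -0.036, 0], "rot": [0, 0, 0], "fingers": 0.02},
    {"dp": [-0.014, -0.036, 0], "rot": [0, 0, 0], "fingers": 0.02},
    {"dp": [-0.014, -0.036, 0], "rot": [0, 0, 0], "fingers": 0.02},
    {"dp": [-0.014, -0.036, 0], "rot": [0, 0, 0], "fingers": 0.02},
    {"dp": [-0.014, -0.036, 0], "rot": [0, 0, 0], "fingers": 0.02},
    {"dp": [-0.014, -0.036, 0], "rot": [0, 0, 0], "fingers": 0.02},
    {"dp": [-0.014, -0.036, 0], "rot": [0, 0, 0], "fingers": 0.02},
    {"dp": [-0.014, -0.036, 0], "rot": [0, 0, 0], "fingers": 0.02},
    {"dp": [-0.014, -0.036, 0], "rot": [0, 0, 0], "fingers": 0.02},
    {"dp": [-0.014, -0.036, 0], "rot": [0, 0, 0], "fingers": 0.02},
    {"dp": [0, 0, 0], "rot": [0, 0, 0], "fingers": 0.02},
  ],
)

```text
time_s: 9.08
position: [0.4863, -0.323, 0.2938]
tcp_rot: [-0.002, 0.164, 0.986, -0.003]
contact_force: [1.0, -0.4, -0.5]
grip_width: 0.0313
```

Call:
drive_tool(
  motion=[
    {"dp": [0, 0, 0], "rot": [0, 0, 0], "fingers": 0.02},
    {"dp": [0, 0, 0], "rot": [0, 0, 0], "fingers": 0.02},
  ],
)

```text
time_s: 9.25
position: [0.4866, -0.3161, 0.2949]
tcp_rot: [-0.002, 0.162, 0.987, -0.001]
contact_force: [0.0, -0.1, -2.5]
grip_width: 0.0317
```

```bash
cat > look.py <<'E'
import sys
from go import *
from fit import plane
def look(tag):
    for n in ['side','top']:
        c=camera(n);cv2.imwrite(f'pics/{n}_{tag}.png',c['pixels']);W=cloud(c);T=(W-TO)@np.c_[tx,ty,[0,0,1]]
        np.savez(f'{n}_{tag}.npz',T=T,p=c['pixels'])
        hsv=cv2.cvtColor(c['pixels'],cv2.COLOR_BGR2HSV)
        k=(abs(T[...,0])<.09)&(T[...,1]>-.09)&(T[...,1]<.06)&(T[...,2]>.05)&(T[...,2]<.32)
        kr=k&(hsv[...,0]>8)&(hsv[...,0]<25)&(hsv[...,1]>80)&(c['pixels'].max(-1)>60)
        P=T[kr];print(n,kr.sum())
        if kr.sum()>50: print(' pct x,y,z',np.percentile(P,[1,50,99],axis=0).round(4).tolist())
        if n=='side' and kr.sum()>200:
            w=k&(hsv[...,1]<60)&(hsv[...,2]>110);Q=T[kr|w]
            cc,nn,b=plane(Q);nn=nn*-np.sign(nn[1]);Q=Q[b]
            uv=Q[:,[0,2]].astype(np.float32)
            print(' face c',cc.round(4),'n',nn.round(4),'tilt y deg',np.degrees(nn[2]).round(2),'yaw',np.degrees(nn[0]).round(2),'rect',np.round(np.concatenate([np.ravel(v) for v in cv2.minAreaRect(uv)]),3))
            print(' y at z..',np.percentile(Q,[1,99],axis=0).round(4).tolist())
if __name__=='__main__': look(sys.argv[1])
E
python3 -c "
from go import *
to(TO+ty*(-.03)+[0,0,.30],RT)
from look import look
look('a')"
```

```text
rot(first) [-0.12 -0.18 -0.06] 0.2 dp after rot [-0.0142 -0.0409 -0.0051] dp now-axes [-0.0142 -0.0409 -0.005 ] | pos [ 0.4866 -0.3161  0.2949] F [ 0.05 -0.12 -2.49] w 0.0317 t 9.25 q [-0.59  0.3   1.44 -0.    1.41 -1.84]
side 3623
 pct x,y,z [[-0.0713, -0.0092, 0.1863], [-0.0188, -0.0068, 0.237], [0.0472, 0.0082, 0.3183]]
 face c [-0.0121 -0.007   0.2538] n [ 2.000e-04 -9.999e-01  1.340e-02] tilt y deg 0.77 yaw 0.01 rect [-1.2000e-02  2.5100e-01  1.3900e-01  1.2000e-01  8.9965e+01]
 y at z.. [[-0.0703, -0.0093, 0.1851], [0.0465, -0.0045, 0.3185]]
top 1109
 pct x,y,z [[-0.0722, 0.0139, 0.1869], [-0.0387, 0.0288, 0.2492], [0.0449, 0.0303, 0.3174]]
```

View pics/side_a.png

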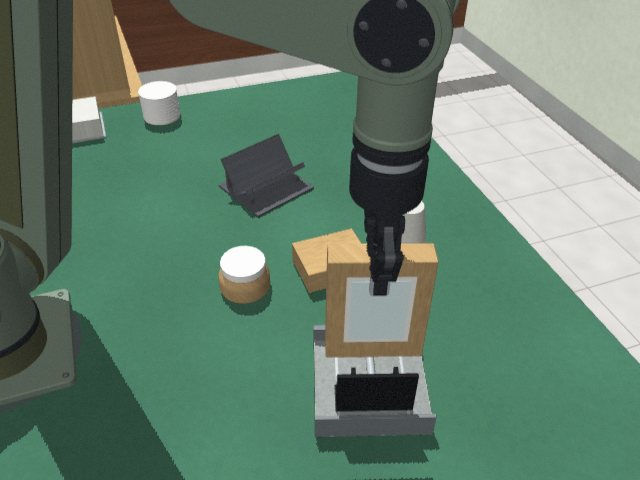

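The side view shows the carton held upright over the tray (327–437, 245–357), window towards the lip, yaw within 0.1° and tilt 0.8°. I move in front of the lip plane and down to foot ≈ 60 mm.

Call:
drive_tool(
  motion=[
    {"dp": [-0.006, -0.02, 0], "rot": [0, 0, 0], "fingers": 0.02},
    {"dp": [-0.006, -0.021, 0], "rot": [0, 0, 0], "fingers": 0.02},
    {"dp": [0, 0, 0], "rot": [0, 0, 0], "fingers": 0.02},
    {"dp": [0, 0, 0.02], "rot": [0, 0, 0], "fingers": 0.02},
    {"dp": [0, 0, 0.02], "rot": [0, 0, 0], "fingers": 0.02},
    {"dp": [0, 0, 0.02], "rot": [0, 0, 0], "fingers": 0.02},
    {"dp": [0, 0, 0.02], "rot": [0, 0, 0], "fingers": 0.02},
    {"dp": [0, 0, 0.02], "rot": [0, 0, 0], "fingers": 0.02},
    {"dp": [0, 0, 0.015], "rot": [0, 0, 0], "fingers": 0.02},
    {"dp": [0, 0, 0.006], "rot": [0, 0, 0], "fingers": 0.02},
    {"dp": [0, 0, 0], "rot": [0, 0, 0], "fingers": 0.02},
    {"dp": [0, 0, 0], "rot": [0, 0, 0], "fingers": 0.02},
  ],
)

```text
time_s: 10.35
position: [0.4858, -0.3591, 0.1763]
tcp_rot: [0.0, 0.162, 0.987, -0.002]
contact_force: [0.8, -0.1, -1.1]
grip_width: 0.0313
```

```bash
python3 -c "
from go import *
to(TO+ty*(.018)+tx*-.002+[0,0,.172],RT)
from look import look
look('b')"
```

```text
rot(first) [-0.18  0.08 -0.02] 0.2 dp after rot [0.0008 0.048  0.0043] dp now-axes [0.0008 0.0481 0.0041] | pos [ 0.4858 -0.3591  0.1763] F [ 0.81 -0.07 -1.12] w 0.0313 t 10.35 q [-0.65  0.4   1.58 -0.    1.16 -1.9 ]
side 5126
 pct x,y,z [[-0.0581, -0.0499, 0.0673], [-0.0148, -0.0466, 0.1875], [0.0603, -0.0155, 0.2257]]
 face c [ 0.0007 -0.0476  0.1473] n [ 0.001  -0.9998  0.0201] tilt y deg 1.15 yaw 0.06 rect [0.002 0.161 0.12  0.193 0.108]
 y at z.. [[-0.0572, -0.0501, 0.0678], [0.0598, -0.0433, 0.2248]]
top 1358
 pct x,y,z [[-0.0587, -0.0342, 0.0686], [-0.0211, -0.0128, 0.1575], [0.0593, 0.0073, 0.2561]]
```

View pics/side_b.png

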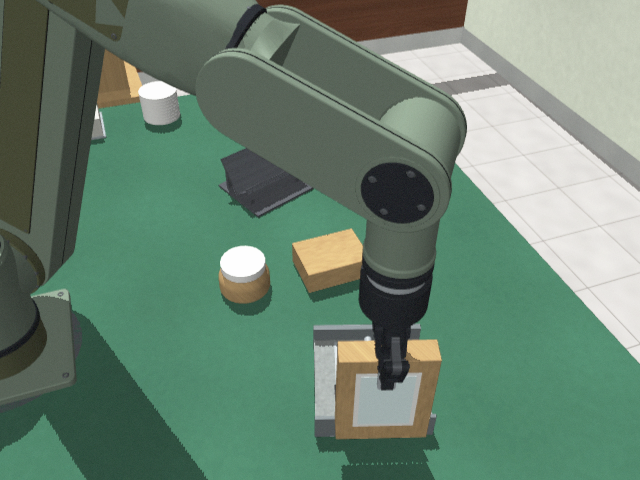

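The side view shows the carton upright in front of the lip (335–440, 340–440). x is centred, the foot is about 65 mm up and the tilt about 1°. I trim the tilt and push back the pusher.

Call:
drive_tool(
  motion=[
    {"dp": [0, 0.005, 0], "rot": [-0.6, 0, 0], "fingers": 0.02},
    {"dp": [0, 0.006, 0.001], "rot": [0, 0, 0], "fingers": 0.02},
    {"dp": [0, 0.006, 0.001], "rot": [0, 0, 0], "fingers": 0.02},
    {"dp": [0, 0.006, 0.001], "rot": [0, 0, 0], "fingers": 0.02},
    {"dp": [0, 0.006, 0.001], "rot": [0, 0, 0], "fingers": 0.02},
    {"dp": [0, 0.006, 0], "rot": [0, 0, 0], "fingers": 0.02},
    {"dp": [0, 0.006, 0], "rot": [0, 0, 0], "fingers": 0.02},
    {"dp": [0, 0.006, 0], "rot": [0, 0, 0], "fingers": 0.02},
    {"dp": [0, 0.006, 0], "rot": [0, 0, 0], "fingers": 0.02},
    {"dp": [0, 0, 0], "rot": [0, 0, 0], "fingers": 0.02},
    {"dp": [0, 0, 0], "rot": [0, 0, 0], "fingers": 0.02},
  ],
)

```text
time_s: 11.37
position: [0.5024, -0.3094, 0.1718]
tcp_rot: [0.001, 0.162, 0.987, 0.003]
contact_force: [-1.4, -4.0, -2.8]
grip_width: 0.0313
```

```bash
python3 -c "
from go import *
to(TO+ty*(.0225)+tx*-.002+[0,0,.172],RT)
from look import look
look('c')"
```

```text
rot(first) [ 0.39  0.04 -0.05] 0.4 dp after rot [ 0.0007  0.0002 -0.0002] dp now-axes [ 0.0007  0.0002 -0.0002] | pos [ 0.5024 -0.3094  0.1718] F [-1.38 -3.97 -2.8 ] w 0.0313 t 11.37 q [-0.58  0.39  1.62  0.01  1.14 -1.82]
side 4664
 pct x,y,z [[-0.0583, 0.0029, 0.0631], [-0.014, 0.0056, 0.1804], [0.06, 0.0361, 0.2212]]
 face c [0.0006 0.0049 0.1424] n [-0.0011 -0.9999  0.0106] tilt y deg 0.61 yaw -0.06 rect [0.001 0.155 0.12  0.193 0.346]
 y at z.. [[-0.0574, 0.0026, 0.0631], [0.0598, 0.0083, 0.2199]]
top 629
 pct x,y,z [[-0.0593, 0.0264, 0.069], [-0.0207, 0.0401, 0.1609], [0.0591, 0.0565, 0.3012]]
```

View pics/side_c.png

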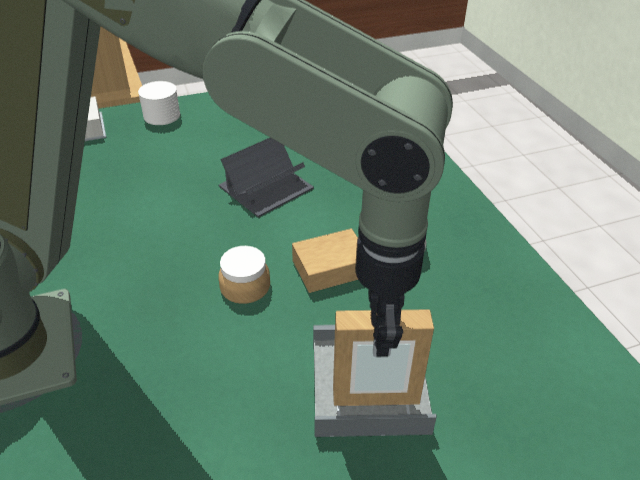

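View pics/top_c.png

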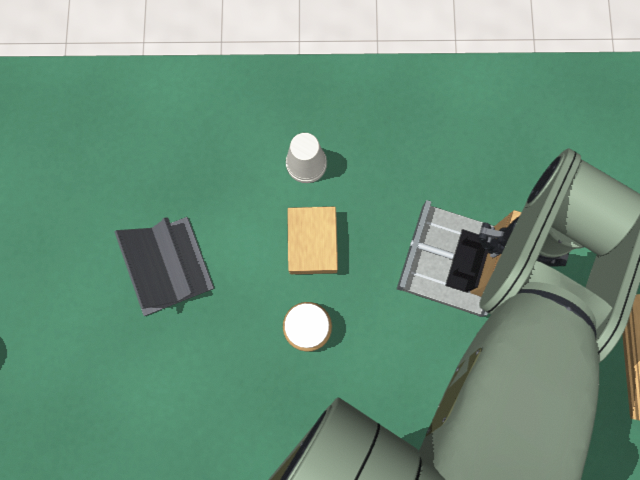

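The side view shows the carton behind the lip line and above it. The pusher is forced back (F along -y ≈ 4 N), and the window is about 5 mm behind the lip's inner face. I lower past the lip.

Call:
drive_tool(
  motion=[
    {"dp": [0, 0, 0.004], "rot": [0, 0, 0], "fingers": 0.02},
    {"dp": [0, 0, 0.004], "rot": [0, 0, 0], "fingers": 0.02},
    {"dp": [0, 0, 0.004], "rot": [0, 0, 0], "fingers": 0.02},
    {"dp": [0, 0, 0.004], "rot": [0, 0, 0], "fingers": 0.02},
    {"dp": [0, 0, 0.003], "rot": [0, 0, 0], "fingers": 0.02},
    {"dp": [0, 0, 0], "rot": [0, 0, 0], "fingers": 0.02},
  ],
)

```text
time_s: 11.97
position: [0.5021, -0.3092, 0.152]
tcp_rot: [0.0, 0.162, 0.987, 0.004]
contact_force: [-0.7, -3.4, -2.7]
grip_width: 0.0317
```

Call:
drive_tool(
  motion=[
    {"dp": [0, 0, 0.003], "rot": [0, 0, 0], "fingers": 0.02},
    {"dp": [0, 0, 0.003], "rot": [0, 0, 0], "fingers": 0.02},
    {"dp": [0, 0, 0.002], "rot": [0, 0, 0], "fingers": 0.02},
    {"dp": [0, 0, 0], "rot": [0, 0, 0], "fingers": 0.02},
  ],
)

```text
time_s: 12.3
position: [0.5023, -0.3092, 0.1444]
tcp_rot: [0.001, 0.162, 0.987, 0.004]
contact_force: [-0.6, -4.4, -2.3]
grip_width: 0.0315
```

Call:
drive_tool(
  motion=[
    {"dp": [0, 0, 0.001], "rot": [0, 0, 0], "fingers": 0.02},
    {"dp": [0, 0, 0.001], "rot": [0, 0, 0], "fingers": 0.02},
    {"dp": [0, 0, 0], "rot": [0, 0, 0], "fingers": 0.02},
  ],
)

```text
time_s: 12.55
position: [0.5024, -0.3092, 0.1428]
tcp_rot: [0.001, 0.162, 0.987, 0.004]
contact_force: [-1.2, -3.1, -1.3]
grip_width: 0.0316
```

Call:
drive_tool(
  motion=[
    {"dp": [0, 0, 0.001], "rot": [0, 0, 0], "fingers": 0.02},
    {"dp": [0, 0, 0.001], "rot": [0, 0, 0], "fingers": 0.02},
    {"dp": [0, 0, 0], "rot": [0, 0, 0], "fingers": 0.02},
  ],
)

```text
time_s: 12.8
position: [0.5024, -0.3092, 0.1408]
tcp_rot: [0.001, 0.162, 0.987, 0.004]
contact_force: [-0.7, -3.7, -0.2]
grip_width: 0.0312
```

Call:
drive_tool(
  motion=[
    {"dp": [0, 0, 0.001], "rot": [0, 0, 0], "fingers": 0.02},
    {"dp": [0, 0, 0], "rot": [0, 0, 0], "fingers": 0.02},
  ],
)

```text
time_s: 12.97
position: [0.5025, -0.3092, 0.1398]
tcp_rot: [0.001, 0.162, 0.987, 0.004]
contact_force: [-1.2, -4.1, -1.4]
grip_width: 0.0313
```

Call:
drive_tool(
  motion=[
    {"dp": [0, 0, 0.001], "rot": [0, 0, 0], "fingers": 0.02},
    {"dp": [0, 0, 0], "rot": [0, 0, 0], "fingers": 0.02},
  ],
)

```text
time_s: 13.13
position: [0.5025, -0.3093, 0.1389]
tcp_rot: [0.001, 0.162, 0.987, 0.004]
contact_force: [0.2, -3.4, -0.4]
grip_width: 0.0314
```

Call:
drive_tool(
  motion=[
    {"dp": [0, 0, 0.001], "rot": [0, 0, 0], "fingers": 0.02},
    {"dp": [0, 0, 0], "rot": [0, 0, 0], "fingers": 0.02},
  ],
)

```text
time_s: 13.3
position: [0.5027, -0.3094, 0.1388]
tcp_rot: [0.001, 0.162, 0.987, 0.003]
contact_force: [-1.5, -3.6, 4.7]
grip_width: 0.0315
```

Call:
drive_tool(
  motion=[
    {"dp": [0, 0, 0.001], "rot": [0, 0, 0], "fingers": 0.02},
    {"dp": [0, 0, 0], "rot": [0, 0, 0], "fingers": 0.02},
  ],
)

```text
time_s: 13.47
position: [0.5027, -0.3095, 0.1388]
tcp_rot: [0.002, 0.162, 0.987, 0.003]
contact_force: [-2.7, -2.6, 8.8]
grip_width: 0.0312
```

Call:
drive_tool(
  motion=[
    {"dp": [0, 0, 0.0005], "rot": [0, 0, 0], "fingers": 0.02},
    {"dp": [0, 0, 0], "rot": [0, 0, 0], "fingers": 0.02},
    {"dp": [0, 0, 0], "rot": [0, 0, 0], "fingers": 0.02},
    {"dp": [0, 0, 0], "rot": [0, 0, 0], "fingers": 0.02},
  ],
)

```text
time_s: 13.8
position: [0.5027, -0.3095, 0.1388]
tcp_rot: [0.002, 0.162, 0.987, 0.003]
contact_force: [-2.8, -2.6, 11.6]
grip_width: 0.0311
```

```bash
python3 -c "
from go import *
to(TO+ty*(.0225)+tx*-.002+[0,0,.172],RT)
from look import look
look('d')"
```

```text
rot(first) [ 0.4   0.15 -0.1 ] 0.4 dp after rot [ 0.001   0.0001 -0.0332] dp now-axes [ 0.0009  0.0004 -0.0332] | pos [ 0.5027 -0.3095  0.1388] F [-2.77 -2.65 11.57] w 0.0311 t 13.8 q [-0.58  0.41  1.67  0.01  1.06 -1.82]
side 3658
 pct x,y,z [[-0.0581, 0.0033, 0.051], [-0.0176, 0.0061, 0.1693], [0.0604, 0.0361, 0.1885]]
 face c [0.0009 0.0051 0.1195] n [-0.0012 -0.9999  0.0126] tilt y deg 0.72 yaw -0.07 rect [2.000e-03 1.840e-01 2.680e-01 1.200e-01 8.993e+01]
 y at z.. [[-0.0572, 0.0029, 0.0513], [0.0601, 0.0087, 0.1873]]
top 408
 pct x,y,z [[-0.0591, 0.0288, 0.0558], [-0.0185, 0.0406, 0.1441], [0.0599, 0.058, 0.2825]]
```

View pics/side_d.png

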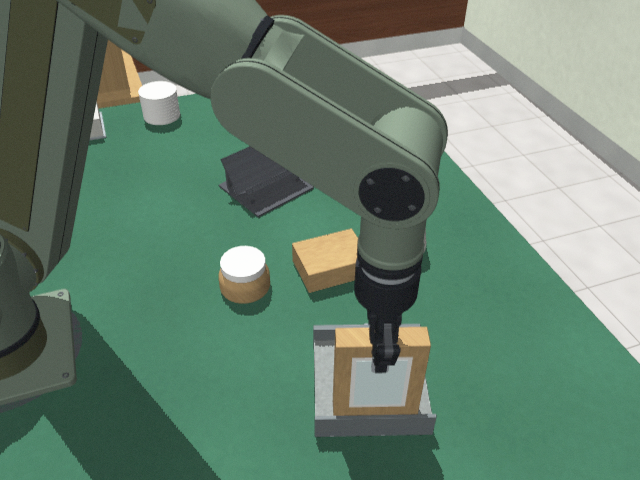

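The carton sits behind the lip and bears on the floor at about 27 mm, matching the visual floor height of about 26 mm. Vertical force is about 12 N. I ease the press and slide gently towards the lip before releasing.

Call:
drive_tool(
  motion=[
    {"dp": [0, 0, -0.0015], "rot": [0, 0, 0], "fingers": 0.02},
    {"dp": [0, -0.001, 0], "rot": [0, 0, 0], "fingers": 0.02},
    {"dp": [0, -0.001, 0], "rot": [0, 0, 0], "fingers": 0.02},
    {"dp": [0, -0.001, 0], "rot": [0, 0, 0], "fingers": 0.02},
    {"dp": [0, 0, 0], "rot": [0, 0, 0], "fingers": 0.02},
  ],
)

```text
time_s: 14.32
position: [0.502, -0.3112, 0.1388]
tcp_rot: [0.002, 0.163, 0.987, 0.005]
contact_force: [-0.4, -1.5, 7.4]
grip_width: 0.0312
```

Call:
drive_tool(
  motion=[
    {"dp": [0, -0.001, 0], "rot": [0, 0, 0], "fingers": 0.02},
    {"dp": [0, 0, 0], "rot": [0, 0, 0], "fingers": 0.02},
  ],
)

```text
time_s: 14.48
position: [0.5017, -0.3121, 0.1388]
tcp_rot: [0.002, 0.163, 0.987, 0.005]
contact_force: [-0.4, -0.4, 7.3]
grip_width: 0.0313
```

Call:
drive_tool(
  motion=[
    {"dp": [0, 0, -0.0005], "rot": [0, 0, 0], "fingers": 0.05},
    {"dp": [0, 0, 0], "rot": [0, 0, 0], "fingers": 0.06},
    {"dp": [0, 0, 0], "rot": [0, 0, 0], "fingers": 0.07},
    {"dp": [0, 0, 0], "rot": [0, 0, 0], "fingers": 0.075},
    {"dp": [0, 0, 0], "rot": [0, 0, 0], "fingers": 0.075},
    {"dp": [0, 0, 0], "rot": [0, 0, 0], "fingers": 0.075},
    {"dp": [0, 0, 0], "rot": [0, 0, 0], "fingers": 0.075},
  ],
)

```text
time_s: 15.07
position: [0.5011, -0.3129, 0.1382]
tcp_rot: [0.001, 0.162, 0.987, 0.004]
contact_force: [-0.2, 0.2, 0.1]
grip_width: 0.075
```

```bash
python3 -c "
from go import *
to(TO+ty*(.0225)+tx*-.002+[0,0,.172],RT)
from look import look
look('e')"
```

```text
rot(first) [ 0.44  0.02 -0.08] 0.4 dp after rot [ 0.0005  0.0038 -0.0338] dp now-axes [ 0.0005  0.0041 -0.0337] | pos [ 0.5011 -0.3129  0.1382] F [-0.21  0.22  0.12] w 0.075 t 15.07 q [-0.58  0.42  1.66  0.01  1.06 -1.83]
side 3690
 pct x,y,z [[-0.0582, -0.0034, 0.051], [-0.018, -0.0007, 0.1703], [0.0603, 0.0289, 0.189]]
 face c [ 0.0002 -0.0016  0.1195] n [-0.0018 -1.      0.0051] tilt y deg 0.29 yaw -0.1 rect [2.0000e-03 1.8400e-01 2.6700e-01 1.2000e-01 8.9984e+01]
 y at z.. [[-0.0574, -0.0038, 0.0514], [0.0599, 0.0012, 0.187]]
top 373
 pct x,y,z [[-0.0591, 0.0238, 0.0527], [-0.013, 0.0338, 0.1374], [0.0593, 0.0545, 0.2772]]
```

View pics/side_e.png

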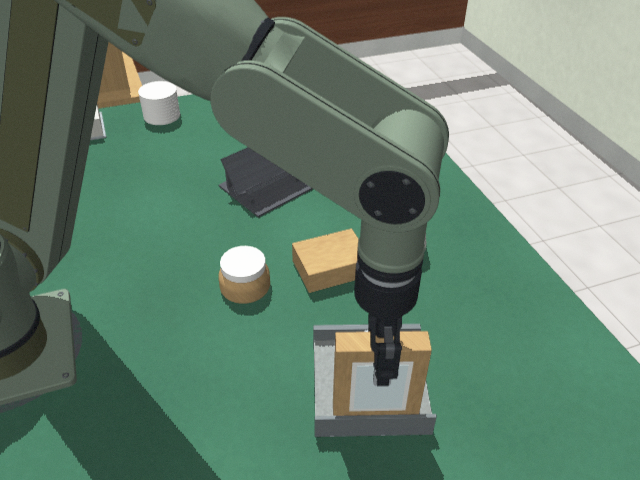

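The carton is released and now against the lip (window about 0 mm after the side camera's 2 mm bias), tilt 0.3°. I retract upwards.

Call:
drive_tool(
  motion=[
    {"dp": [0, -0.003, -0.003], "rot": [0, 0, 0], "fingers": 0.08},
    {"dp": [0, 0, -0.01], "rot": [0, 0, 0], "fingers": 0.08},
    {"dp": [0, 0, -0.02], "rot": [0, 0, 0], "fingers": 0.08},
    {"dp": [0, 0, -0.02], "rot": [0, 0, 0], "fingers": 0.08},
    {"dp": [0, 0, -0.02], "rot": [0, 0, 0], "fingers": 0.08},
    {"dp": [0, 0, -0.03], "rot": [0, 0, 0], "fingers": 0.08},
    {"dp": [0, 0, -0.03], "rot": [0, 0, 0], "fingers": 0.08},
    {"dp": [0, 0, -0.03], "rot": [0, 0, 0], "fingers": 0.08},
    {"dp": [0, 0, -0.02], "rot": [0, 0, 0], "fingers": 0.08},
    {"dp": [0, 0, 0], "rot": [0, 0, 0], "fingers": 0.08},
    {"dp": [0, 0, 0], "rot": [0, 0, 0], "fingers": 0.08},
  ],
)

```text
time_s: 16.08
position: [0.4998, -0.3174, 0.3233]
tcp_rot: [0.003, 0.162, 0.987, 0.003]
contact_force: [0.3, -0.5, -1.0]
grip_width: 0.0803
```

```bash
python3 -c "
from go import *
to(TO+[0,0,.3],RT)
from look import look
look('f')
p,Rc,o=cur();c=camera('wrist');cv2.imwrite('pics/w_f.png',c['pixels']);W=cloud(c,o);T=(W-TO)@np.c_[tx,ty,[0,0,1]]
k=(T[...,2]>.18)&(T[...,2]<.2)&(abs(T[...,0])<.1)&(abs(T[...,1])<.08);print('top',np.percentile(T[k],[2,50,98],axis=0).round(4).tolist())
k=(T[...,2]>.109)&(T[...,2]<.12)&(abs(T[...,0])<.05)&(T[...,1]>.0)&(T[...,1]<.1);print('pusher',k.sum(),np.percentile(T[k],[5,50,95],axis=0).round(4).tolist() if k.sum() else '')
k=(T[...,2]>.04)&(T[...,2]<.05)&(abs(T[...,0])<.08)&(T[...,1]>-.02)&(T[...,1]<.01);print('lip',k.sum(),np.percentile(T[k],[5,50,95],axis=0).round(4).tolist() if k.sum() else '')
for q in ['cups','tub','lunchbox']: print(q,[ (np.round(np.array(d['rect'])*[640,480,640,480]),round(d['confidence'],2)) for d in recognise(camera('top'),q)[:1]])
"
```

```text
rot(first) [ 0.37  0.25 -0.09] 0.5 dp after rot [-0.0012 -0.0139  0.0233] dp now-axes [-0.0011 -0.0141  0.0233] | pos [ 0.4998 -0.3174  0.3233] F [ 0.27 -0.5  -1.01] w 0.0803 t 16.08 q [-0.59  0.31  1.36  0.01  1.48 -1.83]
side 4466
 pct x,y,z [[-0.0582, -0.0031, 0.0513], [-0.0016, -0.0004, 0.1775], [0.0601, 0.0293, 0.1884]]
 face c [ 0.0008 -0.0016  0.1247] n [-0.0028 -1.      0.0043] tilt y deg 0.25 yaw -0.16 rect [0.002 0.12  0.12  0.139 0.033]
 y at z.. [[-0.0572, -0.0038, 0.0515], [0.0597, 0.0013, 0.1872]]
top 2104
 pct x,y,z [[-0.0592, 0.0026, 0.0617], [-0.016, 0.0247, 0.1832], [0.0545, 0.0346, 0.1887]]
top [[-0.0579, 0.0007, 0.1848], [-0.0057, 0.0159, 0.1863], [0.0573, 0.0313, 0.1877]]
pusher 215 [[-0.046, 0.0365, 0.115], [-0.0045, 0.0372, 0.116], [0.0406, 0.038, 0.1171]]
lip 218 [[-0.0787, -0.0055, 0.0437], [-0.0654, -0.0027, 0.0461], [-0.0517, 0.0002, 0.0476]]
cups [(array([287., 136., 326., 182.]), 0.95)]
tub [(array([283., 302., 332., 352.]), 0.82)]
lunchbox [(array([290., 206., 336., 275.]), 0.74)]
```

View pics/w_f.png

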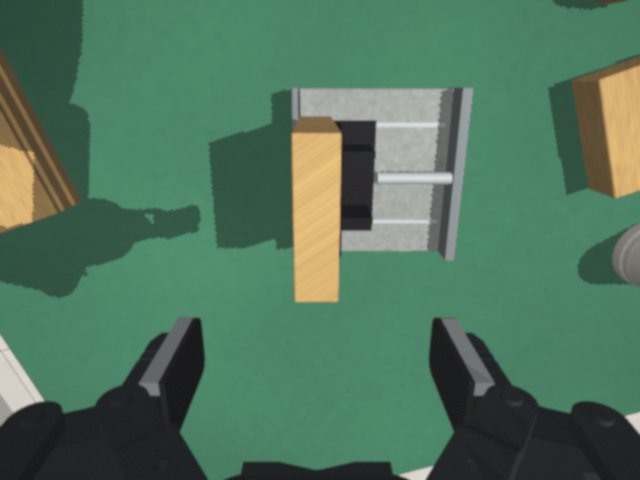

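View pics/side_f.png

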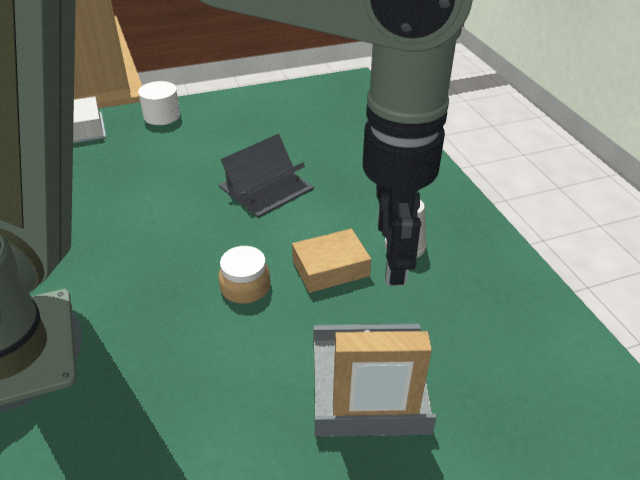

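The carton stands at y 0–31 mm against the lip with x ≈ 0 and tilt about 0.3°. The pusher touches its back, and the bystanders have not moved. I hand in.

```bash
python3 -c "
from workcell import finish_job
print(finish_job())"
```

```text
the job is handed in; nothing more can be done
None
```

The carton is standing upright in the display tray, held against the lip by the pusher with its window facing the lip. I handed the job in at about 16 s; the system gives no verdict.

**What I did:**
- I gripped the carton's free upper half in line with its own axis and lifted it out of the rack.
- I turned it upright, pushed the spring pusher back with it above the lip, and lowered it in 1 mm steps.
- It met the floor at about 27 mm; I pressed until the wrist read about 12 N upward, held that, then eased off and slid it towards the lip.
- I opened the fingers and retracted straight up.

**Last checks before handing in:**

| Check | Measured | Allowed |
|---|---|---|
| Window face from the lip's inner face | about 0 to +1 mm | -3 to +6 mm |
| Position along the tray (x) | within about 2 mm of the middle | within 20 mm |
| Tilt | about 0.3° (0.005 rad) | 0.08 rad (4.6°) |
| Foot height | about 27 mm | under 33 mm |
| Pusher reading | about 20 mm, inferred: the carton stands against the lip and the pusher plate is seen right behind it | 15 to 26 mm |

The cups, tub and lunch box showed no movement beyond 1–4 pixels of recognition noise in the top view, and the gripper was clear of everything.

**Disagreements:** The side and top cameras differed by about 4 mm in y. The raw side view put the window at -1.6 mm, and the wrist camera put the carton's front edge at +0.7 mm. Both are within tolerance.

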